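# Bring the starter box back in after a trip

### The arm

A 6-joint arm with a two-finger parallel gripper is mounted at the origin on a cart in front of the work surface, level with it; the furniture and walls round the work are solid. World frame = base frame: x ahead of the robot, y to its left, z up, the work surface at z = 0. Lengths are in m, angles in rad, forces in N, time in s.
With the tool pointing down it reaches from about 0.375 to 0.975 m from the base axis. Payload 3.8 kg.
Tool frame: the origin (TCP) lies midway between the tips of the shut fingers; the grasp point (between the pads) lies 19 mm behind it; z points along the fingers, y is the line along which they close (so a half turn about z gives the same grasp; the last joint's range is limited). The gripper opens to 85 mm and grips with 20 to 120 N. Pads are 22 mm wide; open, the fingers measure 114 mm over their backs; the gripper's body (76 mm by 85 mm) begins 54 mm behind the grasp point. The pads swing forward as they close: fully open they stand 13 mm farther back than shut.
Start: joints at [-1.38, 0.264, 1.604, -0, 1.274, -0.037], TCP at [0.152, -0.658, 0.231] pointing down, gripper open.
Joint ranges: [-2.63, 2.63], [-0.94, 2.18], [0.31, 2.57], [-1.31, 4.45], [0, 2.66], [-2.55, 2.55]. Speed limits (rad/s): [2.57, 2.57, 3.14, 3.14, 3.14, 3.14].

### API

Orientations are given as a rotation vector (axis times angle).
In Python, from workcell import bot gives the robot as it stands.
- The arm moves only by the tool jog_arm, never from a script. Its argument "motion" is a list of rows, each a list of 5 numbers: the opening, from -1 (shut) to 1 (fully open), then the shift along the tool's x, y, z in mm, then the turn about the tool's z in degrees. In form: [[claw, x, y, z, twist], ...]. A call has 1 to 10 rows; each row shifts and turns the commanded pose from where the row before left it, along the tool's axes as they then stand; what a row does not reach is not made up. A row lasts 1/12 s, in which the tool goes at most 41.7 mm and 7.16 degrees, less where a joint would pass 70% of its speed; a pose out of reach is approached as far as the arm can. A call with a gripper value outside its range is refused whole. The fingers move at their own pace and stop on an object; "force" is the grip in N (left out, the last holds). Time passes only in rows, so rows that do not move let the fingers close. It gives the time, the measured TCP pose, the force, the opening and the grip force at its end, in the units of the state.
- bot.read_state(): the state, without advancing time (a new reading comes with each control period).
- bot.read_camera(name): name is "side" or "top"; returns (picture, depth): 384x512x3 uint8, red, green, blue; 384x512 float32, m along the optical axis (not along the pixel's ray), 0 where there is no reading.
- bot.get_calibration(name): a dict with "vfov" (degrees; the focal length in pixels is half the picture's height over the tangent of half this angle, whatever the lens; pixels are square), "cx", "cy" (the principal point, pixels), "dist" ([k1, k2, p1, p2, k3] as OpenCV has them; the pictures are not rectified), "rvec" (rotation vector, rad) and "tvec" (3), from world to camera coordinates, as OpenCV has them. Camera axes: x right, y down, z forward; pixel columns grow to the right and rows downward; lengths in m; the calibration is good to about 2 mm. A picture is of the moment at which its call begins. get_calibration takes no time and is no camera call.
- bot.finish_job(): hands the job in; it is judged then, once.
The state is a dict: "time": time; "q": joint angles; "joint_vel": joint speeds; "joint_torque": joint torques, N m; "tool_pos": TCP position; "tcp_rot": TCP orientation; "wrist_force": force on the tool from outside, world axes, zero at the start; "torque": the same for the moment, N m; "width": opening from 0.0 (shut) to 1.0 (fully open); "grip_force": force on a finger pad.
Only numpy, scipy, OpenCV 4.12 (cv2) and the standard library are available. Lean on these libraries where they do the work, as an engineer would, in place of code of your own. Each camera call takes 0.05 s, during which the arm holds its last target. There are 200 camera calls.

### The job

The supply has tripped and all four latching buttons on the sloping starter box have popped out. Push them home again one at a time, each until it snaps in and stays: first the square main, then the three motor starters from the largest round button to the smallest, so that the heaviest inrush comes first. Feel for each button and do not force it, leave the things round about where they are, and finally fold its cover down shut.

Things in the scene. Friction and masses are not known exactly. Their poses are not given: they have to be found in the camera images.
- starter_box: fixed grey box, 270 wide (y), 100 deep (x), 22 mm high in front, 80 at the back, on a plywood board (top at z = 0.1155). Origin: centre of the underside; x points to its back, z up. Its face rises 30 degrees to the back: outward normal (-0.5, 0, 0.866). Cheeks at y = +-135 mm and a back wall stand 43 mm out of the face
- face_mid (a point): middle of the sloping face, at (0, 0, 51) mm in the box's frame. Four black button units (46 x 44 mm) stand on the face in one row across the box's y, 56 mm apart, at y = -84, -28, 28 and 84 mm; which button stands where changes
- main_foot (a point): point on the sloping face under the main button: a square steel cap, 34 x 34 mm; it moves along the face's normal through this point. The units are clamped at differing, unmeasured depths: popped out, the top of the cap is 30 to 38 mm out from the face; home, 9 mm less, and still 4 to 5 mm proud of its case
- main_button (a joint): travel of the main button: a square steel cap, 34 x 34 mm, in m: 0 popped out, 0.009 home on its stop. Its spring resists with up to about 10.4 N (about 2 mm in), with nothing at 6 mm, and beyond that pulls it home, where it stays; released sooner it pops out again
- large_foot (a point): point on the sloping face under the large round button: a round steel cap, 32 mm across; it moves along the face's normal through this point. The units are clamped at differing, unmeasured depths: popped out, the top of the cap is 30 to 38 mm out from the face; home, 9 mm less, and still 4 to 5 mm proud of its case
- large_button (a joint): travel of the large round button: a round steel cap, 32 mm across, in m: 0 popped out, 0.009 home on its stop. Its spring resists with up to about 9 N (about 2 mm in), with nothing at 6 mm, and beyond that pulls it home, where it stays; released sooner it pops out again
- medium_foot (a point): point on the sloping face under the medium round button: a round steel cap, 23 mm across; it moves along the face's normal through this point. The units are clamped at differing, unmeasured depths: popped out, the top of the cap is 30 to 38 mm out from the face; home, 9 mm less, and still 4 to 5 mm proud of its case
- medium_button (a joint): travel of the medium round button: a round steel cap, 23 mm across, in m: 0 popped out, 0.009 home on its stop. Its spring resists with up to about 8.1 N (about 2 mm in), with nothing at 6 mm, and beyond that pulls it home, where it stays; released sooner it pops out again
- small_foot (a point): point on the sloping face under the small round button: a round steel cap, 15 mm across; it moves along the face's normal through this point. The units are clamped at differing, unmeasured depths: popped out, the top of the cap is 30 to 38 mm out from the face; home, 9 mm less, and still 4 to 5 mm proud of its case
- small_button (a joint): travel of the small round button: a round steel cap, 15 mm across, in m: 0 popped out, 0.009 home on its stop. Its spring resists with up to about 7.2 N (about 2 mm in), with nothing at 6 mm, and beyond that pulls it home, where it stays; released sooner it pops out again
- cover (a joint): angle of the flat grey cover, in rad: 0 shut, parallel to the face and 45 mm out from it, its free edge towards the robot; it starts standing open at 1.55 to 1.75 (stop at 1.8), overhanging the buttons. It stays where it is left; 1 to 2 N at its edge moves it
- cover_edge (a point): middle of the free edge of the cover (a bright metal strip); the cover is 274 wide x 100 mm from hinge to edge x 4 mm thick, the strip 6 mm thick
- cover_hinge (a point): middle of the cover's hinge line, which runs along the box's y, at (27.5, 0, 118.7) mm in the frame of the box
- hex_key: black hex key, 30 x 92 x 6 mm, lying in front of the box; a bystander, to be left where it is. Origin: centre of its underside
- bolt: M8 hexagon bolt, 15 x 35 x 13 mm, lying in front of the box; a bystander, to be left where it is. Origin: centre of its underside
- nut_dish: small steel dish of nuts, 69 mm across, 20 mm high, behind the box; a bystander, to be left where it is. Origin: centre of its underside
- ring: ring plate, 70 mm across, 12 mm thick, lying behind the box; a bystander, to be left where it is. Origin: centre of its underside
- oil_bottle: white oil dropper bottle, 38 mm across, 126 mm high, on the left of the board; a bystander, to be left where it is. Origin: centre of its underside

How it is judged:
On the way, in this order (a step that is already met when the one before it is completed fails the run):
1. the square main is latched home, the others still out (value of joint main_button above 0.0082 m and value of joint each of large_button, medium_button, small_button below 0.004 m), for 0.2 s.
2. the large round button is latched home too, the medium and small ones still out (value of joint each of main_button, large_button above 0.0082 m and value of joint each of medium_button, small_button below 0.004 m), for 0.2 s.
3. the medium round button is latched home too, the small one still out (value of joint each of main_button, large_button, medium_button above 0.0082 m and value of joint small_button below 0.004 m), for 0.2 s.
4. the small round button is latched home too (value of joint each of main_button, large_button, medium_button, small_button above 0.0082 m), for 0.2 s.
5. the cover is folded down shut with all four buttons home (all of step 4 and value of joint cover below 0.06 rad), for 0.2 s.
At the end, for the whole second after the job is handed in: All four buttons are latched home (travel over 8.2 mm of 9), the cover lies shut (within 0.06 rad) and at rest (all of step 5 and velocity of joint cover below 0.05 rad/s); the robot touches nothing.
It fails at once if the robot pushes on anything with more than 60 N (contact force between any of the fingers, the arm and anything else above 60 N).
It fails at once if a bystander is shifted by more than 25 mm (distance of any of hex_key, bolt, nut_dish, ring, oil_bottle from where it was at the start of the episode above 0.025 m).
It fails at once if the oil bottle is tipped (angle between oil_bottle's own z axis and vertical above 0.4 rad).
It also fails if it takes over 56 s, if anything falls off the work surface, if the arm or the gripper's body presses on something with over 40 N, if the wrist force passes 120 N, or if a joint passes its speed limit or range.

## Working session

There is one attempt and no reset: what is moved stays moved. The work goes in short steps, Python scripts to look and compute and a tool call to move; the robot and the scene stay as the last step left them, time stands still between calls to the robot, and variables do not carry over. Pictures are saved under pics/ and viewed, at most 10 in all, crops included, and the job is handed in when it is done.

Besides the shell and the picture viewer there is one more tool, called after "Emit:" as name(argument=value, ...) on one line, values as JSON. jog_arm: Moves the arm, as the interface text tells. Its arguments: {"type":"object","properties":{"motion":{"type":"array"},"force":{"type":"number"}},"required":["motion"]}

```bash
mkdir -p pics; ls; cat > h.py <<'E'
import numpy as np, cv2
from workcell import bot
def cal(n):
    c=bot.get_calibration(n); f=192/np.tan(np.radians(c['vfov'])/2)
    K=np.array([[f,0,c['cx']],[0,f,c['cy']],[0,0,1]]); R=cv2.Rodrigues(np.array(c['rvec'],float))[0]
    return K,np.array(c['dist'],float),R,np.array(c['tvec'],float).ravel()
def pts(n,uv,z):
    "pixels + depth along axis -> world"
    K,d,R,t=cal(n); uv=np.array(uv,float).reshape(-1,1,2)
    p=cv2.undistortPoints(uv,K,d).reshape(-1,2); p=np.c_[p,np.ones(len(p))]*np.array(z,float).reshape(-1,1)
    return (p-t)@R
def cloud(n,depth):
    v,u=np.mgrid[:384,:512]
    P=pts(n,np.c_[u.ravel(),v.ravel()],depth.ravel()).reshape(384,512,3); P[depth==0]=np.nan
    return P
E
python3 - <<'E'
from h import *
for n in('side','top'):
    im,d=bot.read_camera(n); cv2.imwrite(f'pics/{n}0.png',im[:,:,::-1]); np.savez(f'{n}0.npz',im=im,d=d)
    K,ds,R,t=cal(n); print(n,-R.T@t,R[2],ds,K[0,0])
s=bot.read_state(); print({k:np.round(v,3) for k,v in s.items()})
E
```

```text
pics
side [0.14078023 0.82614599 0.69767848] [ 0.49908879 -0.71660348 -0.48722667] [-0.07783944  0.          0.          0.          0.        ] 403.802688660451
top [0.5941256  0.11519115 1.26390555] [ 0.0622212   0.0034741  -0.99805634] [-0.02687023  0.          0.          0.          0.        ] 466.3842849700194
{'time': np.float64(0.1), 'q': array([-1.38 ,  0.265,  1.605,  0.   ,  1.274, -0.037]), 'joint_vel': array([-0.   , -0.002, -0.004,  0.001,  0.   , -0.001]), 'joint_torque': array([ 1.0000e-03, -5.1671e+01, -3.6859e+01, -0.0000e+00,  6.0000e-03,
        0.0000e+00]), 'tool_pos': array([ 0.152, -0.657,  0.23 ]), 'tcp_rot': array([-3.119, -0.357,  0.   ]), 'wrist_force': array([ 0.267,  0.092, -0.462]), 'torque': array([ 0.008, -0.002,  0.026]), 'grip_force': np.float64(0.0), 'width': np.float64(1.0)}
```

View pics/side0.png

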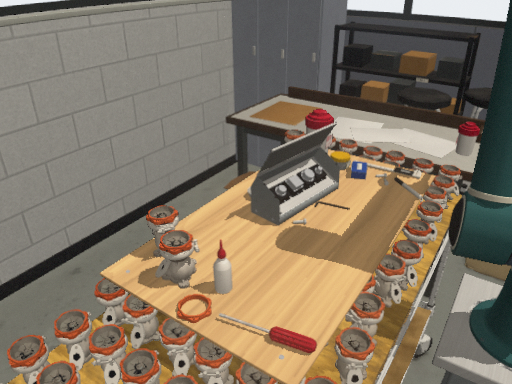

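View pics/top0.png

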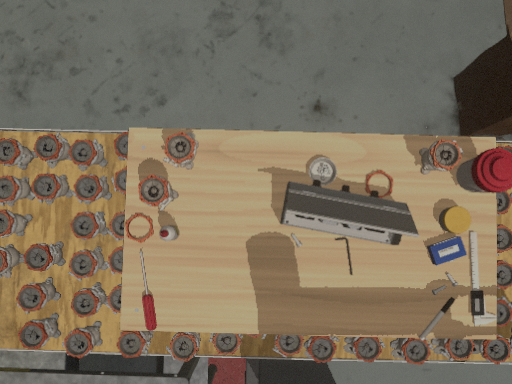

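Side: starter box around (295,180) with its cover open; oil bottle at (222,270). Top: box at (348,215), bolt at (296,240), hex key at (347,255), dish at (320,170), ring at (378,182). Next I'll zoom in on the box.

```bash
python3 - <<'E'
from h import *
im=np.load('side0.npz')['im'][120:225,245:350,::-1]; a=cv2.resize(im,None,fx=5.5,fy=5.5,interpolation=cv2.INTER_CUBIC)
cv2.imwrite('pics/sidec.png',a)
im=np.load('top0.npz')['im'][160:260,265:425,::-1]; cv2.imwrite('pics/topc.png',cv2.resize(im,None,fx=5,fy=5,interpolation=cv2.INTER_CUBIC))
E
```

```text
(no output)
```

View pics/sidec.png

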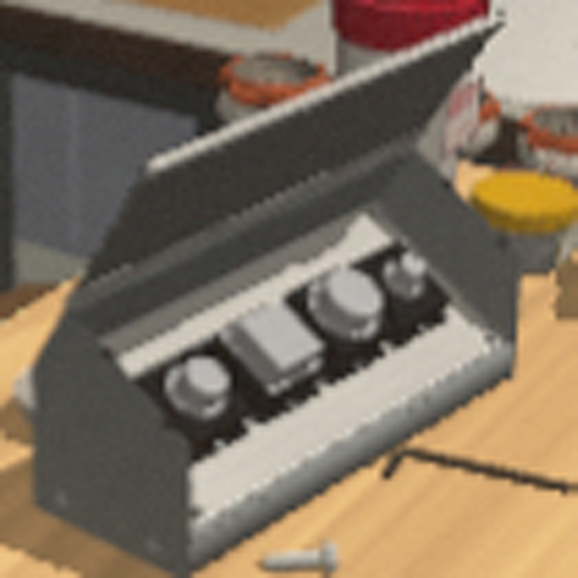

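View pics/topc.png

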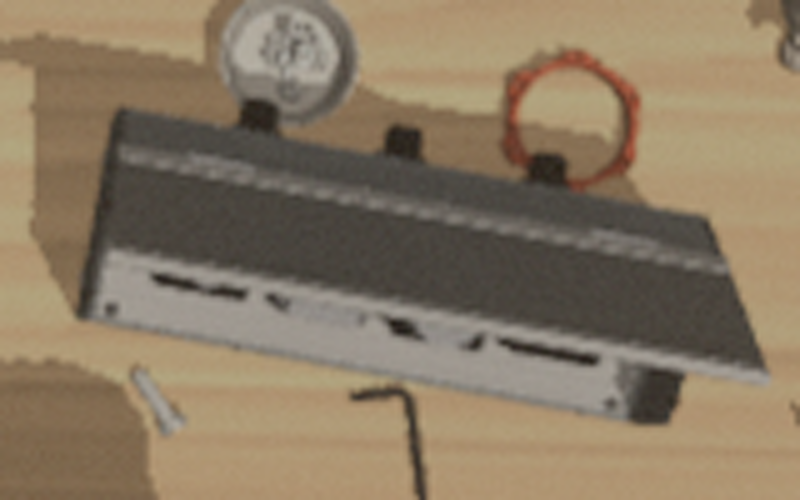

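The side crop shows, from +y to −y: medium (208,380), square main (285,345), large (352,295) and small (408,272). The top crop shows the cover strip running from (110,255) to (768,378).

```bash
python3 - <<'E'
from h import *
S=np.load('side0.npz'); P=cloud('side',S['d']); T=np.load('top0.npz'); Q=cloud('top',T['d'])
for n,(a,b) in dict(med=(210,378),main=(290,345),large=(358,295),small=(410,272)).items():
    u,v=int(245+a/5.5),int(120+b/5.5); print(n,u,v,np.round(np.nanmedian(P[v-1:v+2,u-1:u+2].reshape(-1,3),0),4))
# strip of cover (top): endpoints from depth discontinuity
for a,b in((120,255),(300,288),(440,315),(600,345),(750,373),(140,210),(700,310),(130,160),(700,258),(400,230),(430,280)):
    u,v=int(265+a/5),int(160+b/5); print('top',a,b,np.round(Q[v,u],4))
for a,b in((240,490),(330,435),(430,375),(480,335),(60,400),(120,480),(110,440),(160,165),(320,95),(480,35)):
    u,v=int(245+a/5.5),int(120+b/5.5); print('side',a,b,np.round(P[v,u],4))
# front wall/box masks: above board, heights
m=(Q[...,2]>.128)&(Q[...,0]>.45)&(Q[...,0]<.9)&(Q[...,1]>-.3)&(Q[...,1]<.2); 
n,l,st,c=cv2.connectedComponentsWithStats(m.astype(np.uint8))
i=1+np.argmax(st[1:,4]); X=Q[l==i]; X=X[~np.isnan(X).any(1)]; print(st[i],X.min(0),X.max(0))
r=cv2.minAreaRect(X[:,:2].astype(np.float32)*1000); print(r)
E
```

```text
med 283 188 [0.6128 0.0181 0.1914]
main 297 182 [ 0.6004 -0.0326  0.1901]
large 310 173 [ 0.592  -0.0919  0.1954]
small 319 169 [ 0.5881 -0.1411  0.1893]
top 120 255 [0.6158 0.0634 0.3224]
top 300 288 [ 0.6056 -0.0094  0.3226]
top 440 315 [ 0.5949 -0.0663  0.3217]
top 600 345 [ 0.5844 -0.1313  0.3211]
top 750 373 [ 0.5758 -0.1927  0.3193]
top 140 210 [0.6357 0.0534 0.2858]
top 700 310 [ 0.5997 -0.1826  0.2852]
top 130 160 [0.6589 0.056  0.2505]
top 700 258 [ 0.6241 -0.1957  0.2417]
top 400 230 [ 0.6308 -0.0591  0.2674]
top 430 280 [ 0.6092 -0.0658  0.3018]
side 240 490 [0.5879 0.0323 0.1423]
side 330 435 [ 0.5757 -0.0388  0.1426]
side 430 375 [ 0.5638 -0.1254  0.1418]
side 480 335 [ 0.5613 -0.18    0.1451]
side 60 400 [0.6703 0.0655 0.1831]
side 120 480 [0.6308 0.0726 0.154 ]
side 110 440 [0.6342 0.0724 0.1739]
side 160 165 [0.6152 0.0636 0.3148]
side 320 95 [ 0.5943 -0.0424  0.3186]
side 480 35 [ 0.5739 -0.1736  0.3136]
[ 281  158  138   87 5864] [ 0.54697523 -0.21122442  0.12800418] [0.75129745 0.07390915 0.32631817]
((655.3328247070312, -74.68211364746094), (275.9402160644531, 175.4450225830078), 80.65612030029297)
```

Emit:
jog_arm(motion=[[1, 0, 0, -40, -6.8], [1, 0, 0, -40, -6.8], [1, 0, 0, -40, -6.8], [1, 0, 0, -40, -6.8], [1, 0, 0, 0, -6.8], [1, 0, 0, 0, -6.8], [1, 0, 0, 0, -6.8], [1, 0, 0, 0, -6.8], [1, 0, 0, 0, -6.8], [1, 0, 0, 0, -6.8]])

```text
time: 0.93
tool_pos: [0.1524, -0.6573, 0.3905]
tcp_rot: [-2.381, -2.048, -0.001]
wrist_force: [-0.1, -0.2, 0.2]
width: 1.004
grip_force: 0.0
```

Emit:
jog_arm(motion=[[1, 38, 13, 0, 0], [1, 38, 13, 0, 0], [1, 38, 13, 0, 0], [1, 38, 13, 0, 0], [1, 38, 13, 0, 0], [1, 38, 13, 0, 0], [1, 38, 13, 0, 0], [1, 38, 13, 0, 0], [1, 38, 13, 0, 0], [1, 38, 13, 0, 0]])

```text
time: 1.77
tool_pos: [0.3401, -0.3004, 0.3909]
tcp_rot: [-2.388, -2.04, -0.0]
wrist_force: [1.3, -0.2, -0.1]
width: 0.999
grip_force: 0.0
```

Emit:
jog_arm(motion=[[1, 38, 13, 0, 0], [1, 38, 13, 0, 0], [1, 38, 13, 0, 0], [1, 38, 13, 0, 0], [1, 38, 13, 0, 0], [1, 38, 13, 0, 0], [1, 38, 13, 0, 0], [1, 38, 13, 0, 0], [1, 0, 0, 20, 0], [1, 0, 0, 0, 0]])

```text
time: 2.6
tool_pos: [0.489, -0.0159, 0.3674]
tcp_rot: [-2.38, -2.044, 0.007]
wrist_force: [-0.9, -0.8, -1.0]
width: 1.0
grip_force: 0.0
```

Emit:
jog_arm(motion=[[1, 0, 0, 40, 0], [1, 0, 0, 40, 0], [1, 0, 0, 40, 0], [1, 0, 0, 37, 0], [1, 0, 20, 0, 0], [1, 0, 20, 0, 0], [1, 0, 0, 0, 0], [1, 0, 0, 0, 0]])

```text
time: 3.27
tool_pos: [0.5293, -0.0257, 0.2142]
tcp_rot: [-2.389, -2.039, 0.002]
wrist_force: [-0.2, -0.5, 0.3]
width: 0.999
grip_force: 0.0
```

```bash
python3 - <<'E'
from h import *
s=bot.read_state(); print(s['tool_pos'],s['tcp_rot'],s['wrist_force'],s['q'])
im,d=bot.read_camera('side'); np.savez('side1.npz',im=im,d=d)
c=im[100:225,235:370,::-1]; cv2.imwrite('pics/side1.png',cv2.resize(c,None,fx=4.6,fy=4.6,interpolation=cv2.INTER_CUBIC))
E
```

```text
[ 0.52933038 -0.02567723  0.21422311] [-2.38916333e+00 -2.03890616e+00  1.73385453e-03] [-0.17851563 -0.49074399  0.31921009] [-9.52695662e-02  1.60771761e-03  1.93128346e+00 -3.31872143e-04
  1.20996818e+00  6.27176841e-02]
```

View pics/side1.png

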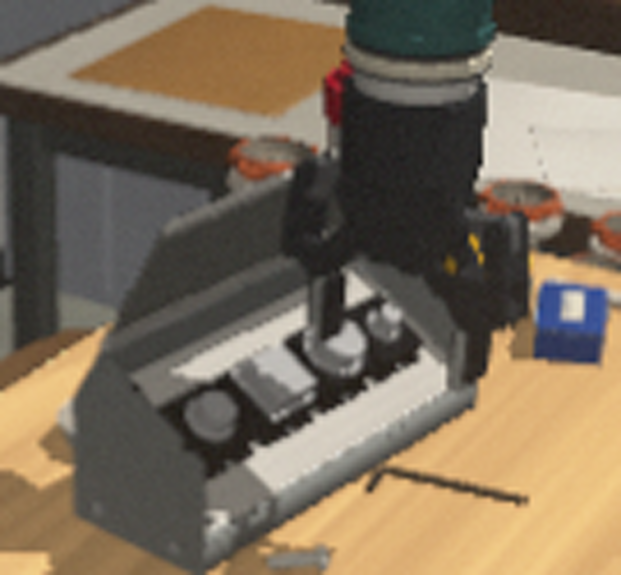

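The back finger's tip is at crop (323,335), seen in line with the large cap. I'll read its depth and get its position in the box frame.

```bash
python3 - <<'E'
from h import *
P=cloud('side',np.load('side1.npz')['d'])
a=np.radians(-9); R=np.array([[np.cos(a),np.sin(a)],[-np.sin(a),np.cos(a)]])
u0=np.array([.6175,.032,.1155])
t=bot.read_state()['tool_pos']; print('tcp box',np.round(np.r_[R@t[:2],t[2]]-u0,4))
for v in range(164,177):
    for u in range(302,311,1):
        p=P[v,u]; b=np.r_[R@p[:2],p[2]]-u0
        if b[2]>.0: print(v,u,np.round(b*1000,0),end=' ')
    print()
E
```

```text
tcp box [-0.0908  0.0256  0.0992]
164 302 [-36.  34. 136.] 164 303 [-42.  38. 139.] 164 304 [-45.  38. 140.] 164 305 [-46.  34. 139.] 164 306 [-47.  31. 138.] 164 307 [-47.  26. 136.] 164 308 [-47.  22. 135.] 164 309 [-48.  19. 134.] 164 310 [ 32. -98.  69.] 
165 302 [-37.  35. 133.] 165 303 [-41.  36. 135.] 165 304 [-46.  38. 137.] 165 305 [-48.  36. 137.] 165 306 [-46.  29. 134.] 165 307 [-48.  27. 134.] 165 308 [-48.  23. 133.] 165 309 [-48.  18. 131.] 165 310 [ 28. -93.  69.] 
166 302 [-35.  32. 129.] 166 303 [-42.  37. 133.] 166 304 [-46.  38. 135.] 166 305 [-46.  34. 133.] 166 306 [-48.  32. 133.] 166 307 [-47.  27. 131.] 166 308 [-47.  22. 129.] 166 309 [-47.  17. 128.] 166 310 [ 27. -93.  66.] 
167 302 [-37.  34. 128.] 167 304 [-48.  40. 133.] 167 305 [-45.  32. 130.] 167 306 [-48.  32. 130.] 167 307 [-46.  24. 127.] 167 308 [-46.  19. 125.] 167 309 [-48.  18. 125.] 167 310 [ 10. -68.  77.] 
168 302 [-38.  35. 125.] 168 303 [-45.  40. 129.] 168 304 [-47.  38. 129.] 168 305 [-48.  36. 129.] 168 306 [-49.  32. 128.] 168 307 [-48.  26. 125.] 168 308 [-49.  23. 125.] 168 309 [-47
[... 1145 characters left out ...]
3 310 [-18. -30.  80.] 
174 302 [ -3. -14.  78.] 174 303 [ -7. -13.  80.] 174 304 [-10. -14.  80.] 174 305 [-15. -11.  83.] 174 306 [-15. -17.  81.] 174 307 [-17. -17.  82.] 174 308 [-19. -20.  81.] 174 309 [-21. -23.  81.] 174 310 [-20. -28.  78.] 
175 302 [ -4. -12.  76.] 175 303 [ -8. -12.  77.] 175 304 [-10. -14.  77.] 175 305 [-14. -13.  79.] 175 306 [-16. -15.  79.] 175 307 [-19. -16.  79.] 175 308 [-20. -19.  78.] 175 309 [-20. -24.  77.] 175 310 [-23. -24.  78.] 
176 302 [ -5. -12.  73.] 176 303 [ -8. -12.  74.] 176 304 [-11. -12.  75.] 176 305 [-14. -13.  76.] 176 306 [-19. -11.  79.] 176 307 [-21. -13.  78.] 176 308 [-22. -17.  77.] 176 309 [-25. -17.  78.] 176 310 [-25. -22.  76.]
```

Emit:
jog_arm(motion=[[1, 2, 14, 12, 0], [1, 0, 0, 10, 0], [1, 0, 2, 3.5, 0], [1, 0, 1, 1.7, 0], [1, 0, 0, 0, 0], [1, 0, 0, 0, 0]])

```text
time: 3.82
tool_pos: [0.5463, -0.0252, 0.1874]
tcp_rot: [2.388, 2.041, 0.0]
wrist_force: [0.2, 0.6, 0.6]
width: 1.0
grip_force: 0.0
```

Emit:
jog_arm(motion=[[1, 0, 0.5, 0.87, 0], [1, 0, 0, 0, 0], [1, 0, 0, 0, 0]])

```text
time: 4.07
tool_pos: [0.5472, -0.0252, 0.1866]
tcp_rot: [2.388, 2.041, 0.001]
wrist_force: [0.0, -1.5, -0.1]
width: 1.0
grip_force: 0.0
```

Emit:
jog_arm(motion=[[1, 0, 0.5, 0.87, 0], [1, 0, 0, 0, 0], [1, 0, 0, 0, 0]])

```text
time: 4.32
tool_pos: [0.5476, -0.0253, 0.1853]
tcp_rot: [-2.388, -2.041, 0.0]
wrist_force: [0.9, -0.5, -0.6]
width: 0.999
grip_force: 0.0
```

Emit:
jog_arm(motion=[[1, 0, 0.5, 0.87, 0], [1, 0, 0, 0, 0]])

```text
time: 4.48
tool_pos: [0.5481, -0.0254, 0.1843]
tcp_rot: [-2.388, -2.041, 0.0]
wrist_force: [-0.4, 0.8, -0.7]
width: 1.0
grip_force: 0.0
```

Emit:
jog_arm(motion=[[1, 0, 0.5, 0.87, 0], [1, 0, 0, 0, 0]])

```text
time: 4.65
tool_pos: [0.5485, -0.0255, 0.1834]
tcp_rot: [-2.388, -2.041, 0.0]
wrist_force: [0.3, -0.1, -0.8]
width: 0.998
grip_force: 0.0
```

Emit:
jog_arm(motion=[[1, 0, 0.5, 0.87, 0], [1, 0, 0, 0, 0]])

```text
time: 4.82
tool_pos: [0.549, -0.0256, 0.1825]
tcp_rot: [-2.388, -2.041, 0.0]
wrist_force: [-0.3, 1.0, 0.3]
width: 0.998
grip_force: 0.0
```

Emit:
jog_arm(motion=[[1, 0, 0.5, 0.87, 0], [1, 0, 0, 0, 0]])

```text
time: 4.98
tool_pos: [0.5496, -0.0257, 0.1817]
tcp_rot: [-2.388, -2.041, 0.0]
wrist_force: [0.5, -0.2, -0.0]
width: 1.001
grip_force: 0.0
```

Emit:
jog_arm(motion=[[1, 0, 0.5, 0.87, 0], [1, 0, 0, 0, 0]])

```text
time: 5.15
tool_pos: [0.55, -0.0257, 0.1808]
tcp_rot: [-2.388, -2.041, 0.0]
wrist_force: [0.2, 0.1, -1.4]
width: 0.999
grip_force: 0.0
```

Emit:
jog_arm(motion=[[1, 0, 0.5, 0.87, 0], [1, 0, 0, 0, 0]])

```text
time: 5.32
tool_pos: [0.5505, -0.0258, 0.18]
tcp_rot: [-2.388, -2.041, 0.0]
wrist_force: [0.0, 0.5, 0.6]
width: 1.003
grip_force: 0.0
```

Emit:
jog_arm(motion=[[1, 0, 0.5, 0.87, 0], [1, 0, 0, 0, 0]])

```text
time: 5.48
tool_pos: [0.551, -0.0259, 0.1791]
tcp_rot: [-2.388, -2.041, 0.0]
wrist_force: [-0.6, -0.2, -0.6]
width: 1.004
grip_force: 0.0
```

Emit:
jog_arm(motion=[[1, 0, 0.5, 0.87, 0], [1, 0, 0, 0, 0]])

```text
time: 5.65
tool_pos: [0.5515, -0.026, 0.1782]
tcp_rot: [-2.388, -2.041, 0.0]
wrist_force: [0.1, -0.5, -0.2]
width: 1.001
grip_force: 0.0
```

Emit:
jog_arm(motion=[[1, 0, 0.5, 0.87, 0], [1, 0, 0, 0, 0]])

```text
time: 5.82
tool_pos: [0.552, -0.026, 0.1778]
tcp_rot: [-2.388, -2.041, 0.0]
wrist_force: [-2.0, 0.4, 2.3]
width: 1.002
grip_force: 1.3
```

Emit:
jog_arm(motion=[[1, 0, 0.5, 0.87, 0], [1, 0, 0, 0, 0]])

```text
time: 5.98
tool_pos: [0.5523, -0.0261, 0.1772]
tcp_rot: [-2.388, -2.041, 0.0]
wrist_force: [-4.6, 0.9, 6.4]
width: 1.003
grip_force: 3.5
```

```bash
python3 - <<'E'
from h import *
im,d=bot.read_camera('side'); np.savez('side2.npz',im=im,d=d)
c=im[120:215,250:350,::-1]; cv2.imwrite('pics/side2.png',cv2.resize(c,None,fx=6,fy=6,interpolation=cv2.INTER_CUBIC))
E
```

```text
(no output)
```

View pics/side2.png

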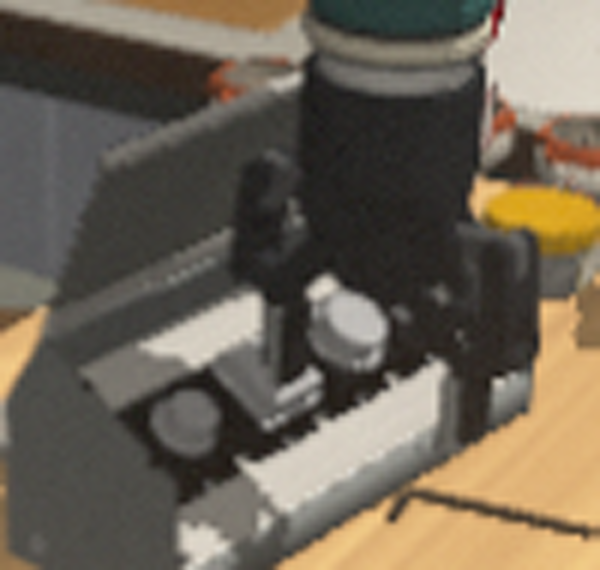

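The finger stands on the square main cap (about 270,400 in the crop), and the force lies along the face normal. I'll push on.

Emit:
jog_arm(motion=[[1, 0, 0.5, 0.87, 0], [1, 0, 0.5, 0.87, 0], [1, 0, 0, 0, 0]])

```text
time: 6.28
tool_pos: [0.5532, -0.0262, 0.1756]
tcp_rot: [-2.388, -2.041, 0.001]
wrist_force: [-5.2, 0.8, 7.1]
width: 0.996
grip_force: 4.3
```

Emit:
jog_arm(motion=[[1, 0, 0.5, 0.87, 0], [1, 0, 0.5, 0.87, 0], [1, 0, 0, 0, 0]])

```text
time: 6.53
tool_pos: [0.5544, -0.0265, 0.1734]
tcp_rot: [2.388, 2.041, -0.0]
wrist_force: [-1.8, -0.3, 3.0]
width: 1.002
grip_force: 1.5
```

Emit:
jog_arm(motion=[[1, 0, 0.5, 0.87, 0], [1, 0, 0, 0, 0]])

```text
time: 6.7
tool_pos: [0.5552, -0.0265, 0.1719]
tcp_rot: [2.388, 2.041, 0.001]
wrist_force: [-0.0, -0.2, 0.2]
width: 0.998
grip_force: 0.0
```

Emit:
jog_arm(motion=[[1, 0, 0.5, 0.87, 0], [1, 0, 0, 0, 0]])

```text
time: 6.87
tool_pos: [0.5555, -0.0266, 0.1709]
tcp_rot: [-2.388, -2.041, 0.0]
wrist_force: [1.0, 0.3, -0.9]
width: 0.996
grip_force: 0.0
```

Emit:
jog_arm(motion=[[1, 0, 0.5, 0.87, 0], [1, 0, 0, 0, 0]])

```text
time: 7.03
tool_pos: [0.556, -0.0266, 0.1702]
tcp_rot: [-2.388, -2.041, 0.0]
wrist_force: [0.7, 1.2, -0.7]
width: 0.994
grip_force: 0.0
```

Emit:
jog_arm(motion=[[1, 0, -10, -17.3, 0], [1, -28, 0, 0, 0], [1, -28, 0, 0, 0], [1, 0, 1, 1.7, 0], [1, 0, 0.5, 0.87, 0], [1, 0, 0, 0, 0], [1, 0, 0, 0, 0]])

```text
time: 7.62
tool_pos: [0.5388, -0.08, 0.185]
tcp_rot: [-2.387, -2.041, 0.0]
wrist_force: [-0.6, -0.9, -0.5]
width: 0.999
grip_force: 0.0
```

Emit:
jog_arm(motion=[[1, 0, 0.5, 0.87, 0], [1, 0, 0, 0, 0]])

```text
time: 7.78
tool_pos: [0.5394, -0.08, 0.1841]
tcp_rot: [-2.387, -2.042, 0.0]
wrist_force: [-0.1, 0.1, 1.2]
width: 1.001
grip_force: 0.0
```

Emit:
jog_arm(motion=[[1, 0, 0.5, 0.87, 0], [1, 0, 0, 0, 0]])

```text
time: 7.95
tool_pos: [0.5399, -0.0804, 0.1834]
tcp_rot: [-2.387, -2.042, 0.0]
wrist_force: [0.4, -0.1, 0.3]
width: 1.0
grip_force: 0.0
```

Emit:
jog_arm(motion=[[1, 0, 0.5, 0.87, 0], [1, 0, 0, 0, 0]])

```text
time: 8.12
tool_pos: [0.5404, -0.0807, 0.1825]
tcp_rot: [-2.388, -2.041, 0.0]
wrist_force: [0.0, -0.1, -0.8]
width: 0.999
grip_force: 0.0
```

Emit:
jog_arm(motion=[[1, 0, 0.5, 0.87, 0], [1, 0, 0, 0, 0]])

```text
time: 8.28
tool_pos: [0.541, -0.081, 0.1818]
tcp_rot: [2.388, 2.041, 0.0]
wrist_force: [-0.4, -0.8, -0.0]
width: 1.002
grip_force: 0.2
```

Emit:
jog_arm(motion=[[1, 0, 0.5, 0.87, 0], [1, 0, 0, 0, 0]])

```text
time: 8.45
tool_pos: [0.5412, -0.081, 0.1814]
tcp_rot: [-2.388, -2.041, 0.0]
wrist_force: [-3.1, 0.5, 4.9]
width: 1.001
grip_force: 2.7
```

Emit:
jog_arm(motion=[[1, 0, 0.5, 0.87, 0], [1, 0, 0, 0, 0]])

```text
time: 8.62
tool_pos: [0.5417, -0.0811, 0.1805]
tcp_rot: [-2.388, -2.041, 0.0]
wrist_force: [-4.3, 1.0, 5.4]
width: 1.001
grip_force: 3.5
```

Emit:
jog_arm(motion=[[1, 0, 0.5, 0.87, 0], [1, 0, 0, 0, 0]])

```text
time: 8.78
tool_pos: [0.5422, -0.0812, 0.1798]
tcp_rot: [-2.388, -2.041, 0.0]
wrist_force: [-4.5, 0.7, 5.9]
width: 0.996
grip_force: 3.8
```

Emit:
jog_arm(motion=[[1, 0, 0.5, 0.87, 0], [1, 0, 0, 0, 0]])

```text
time: 8.95
tool_pos: [0.5427, -0.0813, 0.1789]
tcp_rot: [-2.388, -2.041, 0.0]
wrist_force: [-4.7, 0.1, 6.0]
width: 1.005
grip_force: 3.5
```

Emit:
jog_arm(motion=[[1, 0, 0.5, 0.87, 0], [1, 0, 0.5, 0.87, 0], [1, 0, 0, 0, 0]])

```text
time: 9.2
tool_pos: [0.544, -0.0815, 0.1762]
tcp_rot: [2.388, 2.041, 0.0]
wrist_force: [-0.2, -0.2, -1.0]
width: 1.003
grip_force: 0.0
```

Emit:
jog_arm(motion=[[1, 0, 0.5, 0.87, 0], [1, 0, 0, 0, 0]])

```text
time: 9.37
tool_pos: [0.5443, -0.0816, 0.1751]
tcp_rot: [-2.388, -2.041, 0.0]
wrist_force: [-1.2, 0.0, -0.4]
width: 1.007
grip_force: 0.0
```

Emit:
jog_arm(motion=[[1, 0, 0.5, 0.87, 0], [1, 0, 0, 0, 0]])

```text
time: 9.53
tool_pos: [0.5448, -0.0816, 0.1744]
tcp_rot: [-2.388, -2.041, 0.0]
wrist_force: [0.4, -0.2, 0.3]
width: 0.999
grip_force: 0.0
```

Emit:
jog_arm(motion=[[1, 0, 0.5, 0.87, 0], [1, 0, 0, 0, 0]])

```text
time: 9.7
tool_pos: [0.5453, -0.0817, 0.1739]
tcp_rot: [-2.388, -2.041, 0.0]
wrist_force: [-0.9, 0.6, 0.0]
width: 1.001
grip_force: 0.3
```

Emit:
jog_arm(motion=[[1, 0, -8, -13.8, 0], [1, 28, 0, 0, 0], [1, 28, 0, 0, 0], [1, 28, 0, 0, 0], [1, 28, 0, 0, 0], [1, 0, 1.5, 2.6, 0], [1, 0, 0, 0, 0], [1, 0, 0, 0, 0]])

```text
time: 10.37
tool_pos: [0.556, 0.0298, 0.1849]
tcp_rot: [-2.387, -2.042, 0.001]
wrist_force: [0.1, -0.2, 0.2]
width: 0.999
grip_force: 0.0
```

Emit:
jog_arm(motion=[[1, 0, 0.5, 0.87, 0], [1, 0, 0, 0, 0]])

```text
time: 10.53
tool_pos: [0.5567, 0.029, 0.1841]
tcp_rot: [2.389, 2.04, -0.001]
wrist_force: [-0.5, 0.3, 0.6]
width: 1.0
grip_force: 0.0
```

Emit:
jog_arm(motion=[[1, 0, 0.5, 0.87, 0], [1, 0, 0, 0, 0]])

```text
time: 10.7
tool_pos: [0.5572, 0.0291, 0.1833]
tcp_rot: [-2.389, -2.04, 0.0]
wrist_force: [-0.0, 0.1, -0.2]
width: 1.001
grip_force: 0.0
```

Emit:
jog_arm(motion=[[1, 0, 0.5, 0.87, 0], [1, 0, 0, 0, 0]])

```text
time: 10.87
tool_pos: [0.5578, 0.0294, 0.1824]
tcp_rot: [-2.389, -2.041, 0.0]
wrist_force: [0.6, -0.6, -0.2]
width: 1.0
grip_force: 0.0
```

Emit:
jog_arm(motion=[[1, 0, 0.5, 0.87, 0], [1, 0, 0, 0, 0]])

```text
time: 11.03
tool_pos: [0.5583, 0.0296, 0.1815]
tcp_rot: [-2.388, -2.041, 0.0]
wrist_force: [1.1, -0.6, 0.4]
width: 1.004
grip_force: 0.0
```

Emit:
jog_arm(motion=[[1, 0, 0.5, 0.87, 0], [1, 0, 0, 0, 0]])

```text
time: 11.2
tool_pos: [0.5588, 0.0296, 0.1807]
tcp_rot: [-2.388, -2.041, 0.0]
wrist_force: [-0.4, 0.0, 0.7]
width: 0.999
grip_force: 0.0
```

Emit:
jog_arm(motion=[[1, 0, 0.5, 0.87, 0], [1, 0, 0, 0, 0]])

```text
time: 11.37
tool_pos: [0.5592, 0.0296, 0.1798]
tcp_rot: [-2.388, -2.041, 0.0]
wrist_force: [-0.8, -0.3, -0.0]
width: 0.999
grip_force: 0.0
```

Emit:
jog_arm(motion=[[1, 0, 0.5, 0.87, 0], [1, 0, 0, 0, 0]])

```text
time: 11.53
tool_pos: [0.5597, 0.0294, 0.1789]
tcp_rot: [-2.388, -2.041, 0.0]
wrist_force: [-0.9, 0.1, 0.4]
width: 1.002
grip_force: 0.0
```

Emit:
jog_arm(motion=[[1, 0, 0.5, 0.87, 0], [1, 0, 0, 0, 0]])

```text
time: 11.7
tool_pos: [0.5602, 0.0294, 0.178]
tcp_rot: [-2.388, -2.041, 0.0]
wrist_force: [-0.5, 0.3, 0.4]
width: 0.999
grip_force: 0.0
```

Emit:
jog_arm(motion=[[1, 0, 0.5, 0.87, 0], [1, 0, 0, 0, 0]])

```text
time: 11.87
tool_pos: [0.5607, 0.0293, 0.1772]
tcp_rot: [-2.388, -2.041, 0.0]
wrist_force: [-0.4, 0.4, -0.0]
width: 0.998
grip_force: 0.0
```

Emit:
jog_arm(motion=[[1, 0, 0.5, 0.87, 0], [1, 0, 0, 0, 0]])

```text
time: 12.03
tool_pos: [0.5613, 0.0292, 0.1765]
tcp_rot: [2.388, 2.041, 0.0]
wrist_force: [0.5, -0.2, 1.5]
width: 0.998
grip_force: 0.3
```

Emit:
jog_arm(motion=[[1, 0, 0.5, 0.87, 0], [1, 0, 0, 0, 0]])

```text
time: 12.2
tool_pos: [0.5616, 0.0292, 0.176]
tcp_rot: [-2.388, -2.041, 0.0]
wrist_force: [-2.8, 0.0, 4.4]
width: 1.004
grip_force: 2.6
```

Emit:
jog_arm(motion=[[1, 0, 0.5, 0.87, 0], [1, 0, 0, 0, 0]])

```text
time: 12.37
tool_pos: [0.5621, 0.0291, 0.1751]
tcp_rot: [-2.388, -2.041, 0.0]
wrist_force: [-3.6, 0.5, 5.1]
width: 1.0
grip_force: 3.3
```

Emit:
jog_arm(motion=[[1, 0, 0.5, 0.87, 0], [1, 0, 0, 0, 0]])

```text
time: 12.53
tool_pos: [0.5626, 0.029, 0.1743]
tcp_rot: [-2.388, -2.041, 0.0]
wrist_force: [-3.9, 0.2, 5.5]
width: 0.998
grip_force: 3.4
```

Emit:
jog_arm(motion=[[1, 0, 0.5, 0.87, 0], [1, 0, 0.5, 0.87, 0], [1, 0, 0, 0, 0]])

```text
time: 12.78
tool_pos: [0.5638, 0.0288, 0.1721]
tcp_rot: [2.388, 2.041, 0.0]
wrist_force: [-0.8, 0.8, 3.0]
width: 0.997
grip_force: 1.5
```

Emit:
jog_arm(motion=[[1, 0, 0.5, 0.87, 0], [1, 0, 0, 0, 0]])

```text
time: 12.95
tool_pos: [0.5643, 0.0287, 0.1707]
tcp_rot: [2.388, 2.041, 0.0]
wrist_force: [-0.4, -0.1, -0.6]
width: 0.999
grip_force: 0.0
```

Emit:
jog_arm(motion=[[1, 0, 0.5, 0.87, 0], [1, 0, 0, 0, 0]])

```text
time: 13.12
tool_pos: [0.5647, 0.0287, 0.1698]
tcp_rot: [-2.388, -2.041, 0.0]
wrist_force: [0.6, -0.3, -0.5]
width: 1.002
grip_force: 0.0
```

Emit:
jog_arm(motion=[[1, 0, 0.5, 0.87, 0], [1, 0, 0, 0, 0]])

```text
time: 13.28
tool_pos: [0.5652, 0.0286, 0.1691]
tcp_rot: [-2.388, -2.041, 0.0]
wrist_force: [-1.0, 0.4, 1.2]
width: 1.0
grip_force: 0.0
```

Emit:
jog_arm(motion=[[1, 0, -11.5, -18, 0], [1, -28, 0, 0, 0], [1, -28, 0, 0, 0], [1, -28, 0, 0, 0], [1, -28, 0, 0, 0], [1, -28, 0, 0, 0], [1, -28, 0, 0, 0], [1, 0, 1.5, 2.6, 0], [1, 0, 0, 0, 0], [1, 0, 0, 0, 0]])

```text
time: 14.12
tool_pos: [0.529, -0.1356, 0.1846]
tcp_rot: [-2.388, -2.04, -0.0]
wrist_force: [0.3, 1.2, -0.3]
width: 0.998
grip_force: 0.0
```

Emit:
jog_arm(motion=[[1, 0, 0.5, 0.87, 0], [1, 0, 0, 0, 0]])

```text
time: 14.28
tool_pos: [0.5298, -0.1349, 0.1839]
tcp_rot: [-2.386, -2.043, -0.0]
wrist_force: [-0.1, -0.2, 0.0]
width: 0.996
grip_force: 0.0
```

Emit:
jog_arm(motion=[[1, 0, 0.5, 0.87, 0], [1, 0, 0, 0, 0]])

```text
time: 14.45
tool_pos: [0.5303, -0.1352, 0.183]
tcp_rot: [-2.387, -2.043, 0.0]
wrist_force: [0.7, -0.7, -0.1]
width: 1.0
grip_force: 0.0
```

Emit:
jog_arm(motion=[[1, 0, 0.5, 0.87, 0], [1, 0, 0, 0, 0]])

```text
time: 14.62
tool_pos: [0.5307, -0.1357, 0.1822]
tcp_rot: [-2.387, -2.042, 0.0]
wrist_force: [0.8, -0.3, -0.9]
width: 0.999
grip_force: 0.0
```

Emit:
jog_arm(motion=[[1, 0, 0.5, 0.87, 0], [1, 0, 0, 0, 0]])

```text
time: 14.78
tool_pos: [0.5312, -0.136, 0.1813]
tcp_rot: [-2.388, -2.041, 0.0]
wrist_force: [-0.5, -0.0, -0.2]
width: 0.998
grip_force: 0.0
```

Emit:
jog_arm(motion=[[1, 0, 0.5, 0.87, 0], [1, 0, 0, 0, 0]])

```text
time: 14.95
tool_pos: [0.5316, -0.1362, 0.1804]
tcp_rot: [-2.388, -2.041, 0.0]
wrist_force: [-0.2, 0.9, -1.0]
width: 0.999
grip_force: 0.0
```

Emit:
jog_arm(motion=[[1, 0, 0.5, 0.87, 0], [1, 0, 0, 0, 0]])

```text
time: 15.12
tool_pos: [0.5321, -0.1363, 0.1795]
tcp_rot: [-2.388, -2.041, 0.0]
wrist_force: [1.4, -0.8, -0.2]
width: 0.999
grip_force: 0.0
```

Emit:
jog_arm(motion=[[1, 0, 0.5, 0.87, 0], [1, 0, 0, 0, 0]])

```text
time: 15.28
tool_pos: [0.5326, -0.1364, 0.1787]
tcp_rot: [-2.388, -2.041, 0.0]
wrist_force: [0.2, 0.1, 0.0]
width: 0.995
grip_force: 0.0
```

Emit:
jog_arm(motion=[[1, 0, 0.5, 0.87, 0], [1, 0, 0, 0, 0]])

```text
time: 15.45
tool_pos: [0.5331, -0.1364, 0.1778]
tcp_rot: [-2.388, -2.041, 0.0]
wrist_force: [1.4, 0.7, 0.1]
width: 1.001
grip_force: 0.0
```

Emit:
jog_arm(motion=[[1, 0, 0.5, 0.87, 0], [1, 0, 0, 0, 0]])

```text
time: 15.62
tool_pos: [0.5336, -0.1365, 0.1769]
tcp_rot: [-2.388, -2.041, 0.0]
wrist_force: [0.1, -0.1, -0.5]
width: 1.004
grip_force: 0.0
```

Emit:
jog_arm(motion=[[1, 0, 0.5, 0.87, 0], [1, 0, 0, 0, 0]])

```text
time: 15.78
tool_pos: [0.5341, -0.1366, 0.1762]
tcp_rot: [-2.388, -2.041, -0.0]
wrist_force: [-1.0, -0.1, 0.3]
width: 0.998
grip_force: 0.4
```

Emit:
jog_arm(motion=[[1, 0, 0.5, 0.87, 0], [1, 0, 0, 0, 0]])

```text
time: 15.95
tool_pos: [0.5343, -0.1366, 0.1753]
tcp_rot: [-2.387, -2.041, 0.001]
wrist_force: [-1.6, 0.7, 0.1]
width: 0.998
grip_force: 0.6
```

Emit:
jog_arm(motion=[[1, 0, 0.5, 0.87, 0], [1, 0, 0, 0, 0]])

```text
time: 16.12
tool_pos: [0.5345, -0.1366, 0.1742]
tcp_rot: [-2.387, -2.041, 0.001]
wrist_force: [-2.6, 0.2, 1.7]
width: 1.004
grip_force: 1.5
```

Emit:
jog_arm(motion=[[1, 0, 0.5, 0.87, 0], [1, 0, 0, 0, 0]])

```text
time: 16.28
tool_pos: [0.5351, -0.1367, 0.1735]
tcp_rot: [-2.387, -2.041, 0.001]
wrist_force: [-4.8, 1.1, 3.2]
width: 1.0
grip_force: 2.4
```

The force points more to −x than along the normal, so the finger's back is catching the small cap's front rim. I'll back off and come in about 7 mm further upslope.

Emit:
jog_arm(motion=[[1, 0, -6, -11, 0], [1, 0, 7, 0, 0], [1, 0, 0, 0, 0], [1, 0, 0, 0, 0]])

```text
time: 16.62
tool_pos: [0.5376, -0.1372, 0.1852]
tcp_rot: [2.387, 2.04, 0.002]
wrist_force: [0.3, 0.4, -0.5]
width: 1.001
grip_force: 0.0
```

```bash
python3 - <<'E'
from h import *
print(bot.read_state()['wrist_force'],bot.read_state()['tool_pos'])
im,d=bot.read_camera('side'); np.savez('side3.npz',im=im,d=d)
c=im[110:215,250:355,::-1]; c=cv2.convertScaleAbs(c,alpha=1.6,beta=20); cv2.imwrite('pics/side3.png',cv2.resize(c,None,fx=5.5,fy=5.5,interpolation=cv2.INTER_CUBIC))
E
```

```text
[ 0.31906712  0.43103652 -0.47673409] [ 0.53757333 -0.13717918  0.18522582]
```

View pics/side3.png

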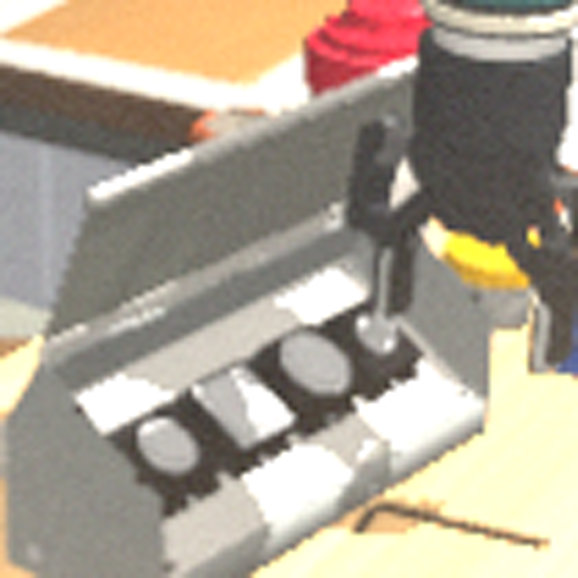

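Main, large and medium are home. The small cap at (378,330) is still out, with the finger now above it. I'll feel down again.

Emit:
jog_arm(motion=[[1, 0, 0.5, 0.87, 0], [1, 0, 0.5, 0.87, 0], [1, 0, 0, 0, 0]])

```text
time: 16.92
tool_pos: [0.5374, -0.137, 0.1824]
tcp_rot: [-2.388, -2.041, 0.0]
wrist_force: [0.2, 0.9, -0.3]
width: 1.002
grip_force: 0.0
```

Emit:
jog_arm(motion=[[1, 0, 0.5, 0.87, 0], [1, 0, 0, 0, 0]])

```text
time: 17.08
tool_pos: [0.538, -0.1372, 0.1817]
tcp_rot: [-2.388, -2.041, 0.0]
wrist_force: [0.2, -0.1, -0.1]
width: 1.001
grip_force: 0.0
```

Emit:
jog_arm(motion=[[1, 0, 0.5, 0.87, 0], [1, 0, 0, 0, 0]])

```text
time: 17.25
tool_pos: [0.5386, -0.1373, 0.181]
tcp_rot: [-2.388, -2.041, 0.0]
wrist_force: [0.3, 1.1, -0.5]
width: 1.0
grip_force: 0.0
```

Emit:
jog_arm(motion=[[1, 0, 0.5, 0.87, 0], [1, 0, 0, 0, 0]])

```text
time: 17.42
tool_pos: [0.5391, -0.1374, 0.1801]
tcp_rot: [-2.388, -2.041, 0.0]
wrist_force: [0.9, -0.3, 0.5]
width: 0.996
grip_force: 0.0
```

Emit:
jog_arm(motion=[[1, 0, 0.5, 0.87, 0], [1, 0, 0, 0, 0]])

```text
time: 17.58
tool_pos: [0.5396, -0.1375, 0.1795]
tcp_rot: [2.388, 2.041, 0.0]
wrist_force: [-0.5, -0.3, 0.5]
width: 1.003
grip_force: 0.5
```

Emit:
jog_arm(motion=[[1, 0, 0.5, 0.87, 0], [1, 0, 0, 0, 0]])

```text
time: 17.75
tool_pos: [0.54, -0.1375, 0.1789]
tcp_rot: [-2.388, -2.041, 0.0]
wrist_force: [-4.3, 1.1, 4.2]
width: 1.0
grip_force: 2.5
```

Emit:
jog_arm(motion=[[1, 0, 0.5, 0.87, 0], [1, 0, 0, 0, 0]])

```text
time: 17.92
tool_pos: [0.5405, -0.1377, 0.178]
tcp_rot: [2.388, 2.041, -0.0]
wrist_force: [-3.3, -0.2, 4.6]
width: 1.0
grip_force: 3.0
```

Emit:
jog_arm(motion=[[1, 0, 0.5, 0.87, 0], [1, 0, 0, 0, 0]])

```text
time: 18.08
tool_pos: [0.541, -0.1377, 0.177]
tcp_rot: [2.388, 2.041, -0.0]
wrist_force: [-2.9, 0.4, 5.2]
width: 0.997
grip_force: 3.0
```

Now the force is along the normal. I'll go on.

Emit:
jog_arm(motion=[[1, 0, 0.5, 0.87, 0], [1, 0, 0.5, 0.87, 0], [1, 0, 0, 0, 0]])

```text
time: 18.33
tool_pos: [0.5422, -0.1379, 0.1747]
tcp_rot: [2.388, 2.041, 0.0]
wrist_force: [-1.2, -0.6, 1.5]
width: 1.001
grip_force: 0.6
```

Emit:
jog_arm(motion=[[1, 0, 0.5, 0.87, 0], [1, 0, 0, 0, 0]])

```text
time: 18.5
tool_pos: [0.5424, -0.1378, 0.1734]
tcp_rot: [-2.388, -2.041, 0.0]
wrist_force: [-0.4, -0.0, -0.5]
width: 1.001
grip_force: 0.0
```

Emit:
jog_arm(motion=[[1, 0, 0.5, 0.87, 0], [1, 0, 0, 0, 0]])

```text
time: 18.67
tool_pos: [0.5429, -0.1379, 0.1727]
tcp_rot: [-2.387, -2.041, 0.001]
wrist_force: [-0.3, -0.4, -0.8]
width: 1.001
grip_force: 0.0
```

Emit:
jog_arm(motion=[[1, 0, 0.5, 0.87, 0], [1, 0, 0, 0, 0]])

```text
time: 18.83
tool_pos: [0.5432, -0.1379, 0.1719]
tcp_rot: [-2.387, -2.041, 0.001]
wrist_force: [-0.8, -0.2, -1.2]
width: 1.0
grip_force: 0.0
```

Emit:
jog_arm(motion=[[1, 0, -11, -17, 0], [1, 0, -40, 0, 0], [1, 0, -20, -20, 0], [-1, 14, 0, -40, 0], [-1, 14, 0, -40, 0], [-1, 14, 0, -40, 0], [-1, 14, 0, -40, 0], [-1, 14, 0, -40, 0], [-1, 14, 0, 0, 0], [-1, 0, 0, 0, 0]])

```text
time: 19.67
tool_pos: [0.4882, -0.0435, 0.4105]
tcp_rot: [2.382, 2.04, 0.01]
wrist_force: [-0.2, 1.2, -0.3]
width: 0.008
grip_force: 0.0
```

```bash
python3 - <<'E'
from h import *
s=bot.read_state(); t=s['tool_pos']
a=np.radians(-9); R=np.array([[np.cos(a),np.sin(a)],[-np.sin(a),np.cos(a)]])
print(s['width'],'tcp box',np.round(np.r_[R@t[:2],t[2]],4))
for n in('side','top'):
    im,d=bot.read_camera(n); P=cloud(n,d); B=P.copy(); B[...,:2]=P[...,:2]@R.T
    m=(np.abs(B[...,1]-.10)<.02)&(B[...,0]>.57)&(B[...,0]<.68)&(B[...,2]>.245)&(B[...,2]<.36)
    X=B[m][:,[0,2]]
    if len(X)>5:
        vx,vz,x0,z0=cv2.fitLine(X.astype(np.float32),cv2.DIST_HUBER,0,.01,.01).ravel(); print(n,len(X),X[X[:,1].argmax()],'phi',np.degrees(np.arctan2(vz,-vx))%180,'x at z=.2342',x0+(.2342-z0)*vx/vz)
E
```

```text
0.008187420651018098 tcp box [0.489  0.0334 0.4105]
side 243 [0.61550231 0.32965058] phi 69.92161 x at z=.2342 0.64668494
top 279 [0.61739638 0.33332821] phi 69.86194 x at z=.2342 0.65153587
```

Emit:
jog_arm(motion=[[-1, 0, 38, 0, 0], [-1, 0, 38, 0, 0], [-1, 0, 38, 0, 0], [-1, 0, 38, 0, 0], [-1, 0, 38, 0, 0], [-1, 0, 38, 0, 0], [-1, 0, 0, 36, 0], [-1, 0, 0, 37, 0], [-1, 0, 0, 37, 0], [-1, 0, 0, 0, 0]])

```text
time: 20.6
tool_pos: [0.7055, -0.081, 0.2815]
tcp_rot: [-2.376, -2.03, 0.023]
wrist_force: [-2.1, -0.6, -2.4]
width: -0.001
grip_force: 0.0
```

Emit:
jog_arm(motion=[[-1, 0, -20, 0, 0], [-1, 0, -20, 0, 0], [-1, 0, -20, 0, 0], [-1, 0, -8, 0, 0], [-1, 0, -8, 0, 0], [-1, 0, -8, -1, 0], [-1, 0, 0, 0, 0]])

```text
time: 21.18
tool_pos: [0.628, -0.0677, 0.2982]
tcp_rot: [2.388, 2.041, 0.001]
wrist_force: [0.0, 0.1, -0.3]
width: -0.003
grip_force: 0.0
```

Emit:
jog_arm(motion=[[-1, 0, -10, 5, 0], [-1, 0, -9, 5, 0], [-1, 0, -6, 7, 0], [-1, 0, -6, 8, 0], [-1, 0, -4, 9, 0], [-1, 0, -4, 9, 0], [-1, 0, -2, 9, 0], [-1, 0, -1, 10, 0], [-1, 0, 0, 0, 0]])

```text
time: 21.93
tool_pos: [0.5854, -0.0609, 0.2317]
tcp_rot: [-2.385, -2.039, 0.005]
wrist_force: [-0.3, 0.5, -0.7]
width: 0.0
grip_force: 0.0
```

Emit:
jog_arm(motion=[[-1, 0, -7, 7, 0], [-1, 0, -7, 7, 0], [-1, 0, 0, 5, 0], [-1, 0, 0, 4, 0], [-1, 0, 0, 0, 0]])

```text
time: 22.35
tool_pos: [0.5723, -0.0588, 0.2108]
tcp_rot: [-2.387, -2.04, 0.002]
wrist_force: [-0.2, -0.8, -0.5]
width: -0.0
grip_force: 0.0
```

Emit:
jog_arm(motion=[[-1, 0, 0, 3, 0], [-1, 0, 0, 2, 0], [-1, 0, 0, 0, 0]])

```text
time: 22.6
tool_pos: [0.5732, -0.0589, 0.2067]
tcp_rot: [-2.388, -2.041, 0.0]
wrist_force: [0.2, 0.6, 0.3]
width: -0.001
grip_force: 0.1
```

Emit:
jog_arm(motion=[[-1, 0, 0, 1.5, 0], [-1, 0, 0, 1.5, 0], [-1, 0, 0, 0, 0]])

```text
time: 22.85
tool_pos: [0.5732, -0.0589, 0.2039]
tcp_rot: [-2.388, -2.041, 0.0]
wrist_force: [0.3, -0.1, 0.4]
width: -0.0
grip_force: 0.3
```

```bash
python3 - <<'E'
from h import *
a=np.radians(-9); R=np.array([[np.cos(a),np.sin(a)],[-np.sin(a),np.cos(a)]])
im,d=bot.read_camera('side'); P=cloud('side',d); B=P.copy(); B[...,:2]=P[...,:2]@R.T
m=(np.abs(B[...,1]-.09)<.04)&(B[...,0]>.57)&(B[...,0]<.64)&(B[...,2]>.17)&(B[...,2]<.3)
X=B[m][:,[0,2]]; vx,vz,x0,z0=cv2.fitLine(X.astype(np.float32),cv2.DIST_HUBER,0,.01,.01).ravel()
print(len(X),'slope deg',np.degrees(np.arctan(vz/vx)),x0,z0)
cv2.imwrite('pics/side4.png',cv2.resize(im[110:230,240:370,::-1],None,fx=4.5,fy=4.5,interpolation=cv2.INTER_CUBIC))
E
```

```text
621 slope deg 26.708506 0.6027311 0.21388385
```

View pics/side4.png

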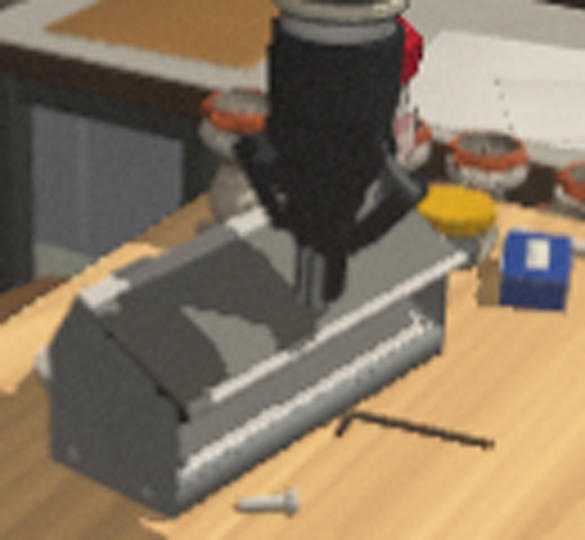

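The cover is almost shut: its strip runs from (215,395) to (465,260), and the slope is about 27° of 30°. I'll press down gently to the stop.

Emit:
jog_arm(motion=[[-1, 0, 0, 1, 0], [-1, 0, 0, 1, 0], [-1, 0, 0, 0, 0]])

```text
time: 23.15
tool_pos: [0.5731, -0.0589, 0.2019]
tcp_rot: [-2.388, -2.041, 0.0]
wrist_force: [-0.3, 0.3, 1.5]
width: -0.002
grip_force: 0.4
```

Emit:
jog_arm(motion=[[-1, 0, 0, 1, 0], [-1, 0, 0, 0, 0]])

```text
time: 23.32
tool_pos: [0.5731, -0.0589, 0.2009]
tcp_rot: [-2.388, -2.041, 0.0]
wrist_force: [0.8, 0.5, 0.6]
width: 0.005
grip_force: 0.4
```

Emit:
jog_arm(motion=[[-1, 0, 0, 1, 0], [-1, 0, 0, 0, 0]])

```text
time: 23.48
tool_pos: [0.5731, -0.0589, 0.1999]
tcp_rot: [-2.388, -2.041, 0.0]
wrist_force: [0.6, -0.2, 0.8]
width: -0.003
grip_force: 0.4
```

Emit:
jog_arm(motion=[[-1, 0, 0, 1, 0], [-1, 0, 0, 0, 0]])

```text
time: 23.65
tool_pos: [0.5731, -0.0589, 0.1989]
tcp_rot: [-2.388, -2.041, 0.0]
wrist_force: [-0.4, 0.0, 1.0]
width: -0.003
grip_force: 0.4
```

Emit:
jog_arm(motion=[[-1, 0, 0, 1, 0], [-1, 0, 0, 0, 0]])

```text
time: 23.82
tool_pos: [0.5733, -0.0589, 0.1983]
tcp_rot: [2.388, 2.041, 0.0]
wrist_force: [0.5, -0.2, 2.7]
width: 0.002
grip_force: 0.9
```

Emit:
jog_arm(motion=[[-1, 0, 0, 1, 0], [-1, 0, 0, 0, 0]])

```text
time: 23.98
tool_pos: [0.5734, -0.059, 0.1981]
tcp_rot: [2.387, 2.041, 0.001]
wrist_force: [-1.4, -0.7, 5.4]
width: 0.003
grip_force: 2.8
```

It has come to the stop: the force rises and the tool no longer sinks. I'll hold briefly, then lift clear.

Emit:
jog_arm(motion=[[-1, 0, 0, 1, 0], [-1, 0, 0, 0, 0], [-1, 0, 0, 0, 0]])

```text
time: 24.23
tool_pos: [0.5736, -0.059, 0.1979]
tcp_rot: [2.387, 2.041, 0.001]
wrist_force: [-2.8, 0.8, 9.5]
width: -0.004
grip_force: 4.8
```

Emit:
jog_arm(motion=[[-1, 0, 0, -5, 0], [-1, 0, 0, -20, 0], [-1, 0, 0, -40, 0], [-1, 0, 0, -40, 0], [-1, 0, 0, -40, 0], [-1, 0, -30, 0, 0], [-1, 0, -30, 0, 0], [-1, 0, 0, 0, 0], [-1, 0, 0, 0, 0]])

```text
time: 24.98
tool_pos: [0.5128, -0.0493, 0.341]
tcp_rot: [2.388, 2.041, 0.0]
wrist_force: [0.9, 0.0, 0.2]
width: 0.005
grip_force: 0.0
```

```bash
python3 - <<'E'
from h import *
s=bot.read_state(); print(s['time'],s['tool_pos'],s['wrist_force'])
a=np.radians(-9); R=np.array([[np.cos(a),np.sin(a)],[-np.sin(a),np.cos(a)]])
im,d=bot.read_camera('side'); P=cloud('side',d); B=P.copy(); B[...,:2]=P[...,:2]@R.T
m=(np.abs(B[...,1]-.09)<.04)&(B[...,0]>.57)&(B[...,0]<.64)&(B[...,2]>.17)&(B[...,2]<.3)
X=B[m][:,[0,2]]; vx,vz,x0,z0=cv2.fitLine(X.astype(np.float32),cv2.DIST_HUBER,0,.01,.01).ravel()
print(len(X),'slope deg',np.degrees(np.arctan(vz/vx)))
cv2.imwrite('pics/side5.png',cv2.resize(im[110:300,180:370,::-1],None,fx=3,fy=3,interpolation=cv2.INTER_CUBIC))
E
```

```text
24.9833 [ 0.51282933 -0.04934761  0.34100015] [0.91817381 0.04108129 0.22777613]
626 slope deg 30.42424
```

View pics/side5.png

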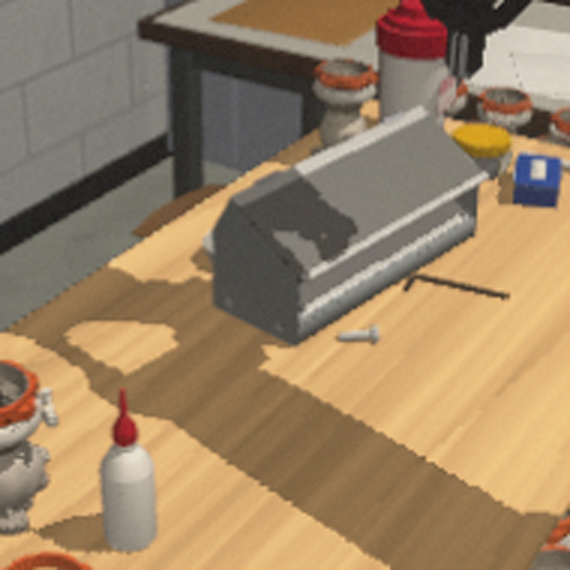

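The cover lies shut, strip from (305,275) to (485,175) at a slope of about 30°. The bolt, hex key and bottle are in place, and the arm is clear.

```bash
python3 -c "
from workcell import bot
print(bot.finish_job())"
```

```text
the job is handed in; nothing more can be done
None
```

I pushed all four buttons home in order (square main, large, medium, small), folded the cover shut and handed the job in at about 25 s. `finish_job()` returned no verdict, but the forces felt and the pictures agree with every step.

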